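# Kit three pipe plugs on the indexing table and draw the index pin

### The job

One flanged pipe plug already stands in the aluminium tray of the indexing table: add two more from the bench so that exactly three stand upright and free in the tray, and leave the spare plug standing where it is. Then pull the sprung index pin by its black knob fully back, clear of its seat hole, so that a colleague can turn the table, and finish while still holding it there: do not let go at the end. Leave everything else on the bench where it is.

Things in the scene. Friction and masses are not known exactly. Their poses are not given: they have to be found in the camera images.
- turntable: Locked indexing table, fixed, does not turn in this job. Grey base plate 210 x 150 x 12 mm, steel disc 180 mm across (top 48 mm above the bench), aluminium tray on it. At its -x side, towards the robot, a seat block and a grey bracket (34 mm wide, x -130 to -106 mm, top 76 mm above the bench) carrying the index pin. Origin on the bench under the disc's axis, z up.
- tray_floor (a point): Centre of the tray's inner floor, 51 mm above the bench, on the disc's axis; same axes as the turntable. Open-topped tray, inside 106 mm along x by 232 mm along y; walls 3 mm thick and 24 mm high above this floor (rim 75 mm above the bench).
- seat_hole (a point): Mouth of the seat hole, in the outer face of the steel seat block, 90 mm from the turntable's origin towards its -x and 60 mm above the bench. The 9 mm pin crosses the 16 mm gap between bracket and seat block and enters 10 mm into it.
- pull_knob (a point): Grip centre of the index pin's black knob; moves with the pin. At rest 150 mm from the turntable's origin towards its -x, 60 mm above the bench. Knob: cylinder 28 mm in diameter, 26 mm long, lying along the turntable's x, with a 36 mm rim 6 mm long at its outer (-x) end; free all round (base plate top at 12 mm below). Can be pinched from above, fingers closing along the turntable's y.
- index_pin (a joint): How far the index pin is drawn back, in m: 0 = seated in its hole, 0.020 = fully back against its stop; it grows as the knob moves along the turntable's -x, level. A spring always pulls it home: about 4 N at rest, 9 N fully back.
- plug_in_tray: Flanged pipe plug standing somewhere along the tray's length (y). All four plugs are alike: brick-red enamel, foot flange 44 mm in diameter and 8 mm thick, above it a solid round shank 30 mm in diameter, 50 mm high over all, about 0.12 kg (varies). Origin at the centre of the underside, z up along the shank.
- plug_a: Flanged pipe plug standing upright on the bench, same as the one in the tray (foot flange 44 mm by 8 mm, shank 30 mm, 50 mm high; origin at the centre of the underside, z up). Any two of plug_a, plug_b and plug_c will do.
- plug_b: Flanged pipe plug standing upright on the bench, same as the one in the tray (foot flange 44 mm by 8 mm, shank 30 mm, 50 mm high; origin at the centre of the underside, z up). Any two of plug_a, plug_b and plug_c will do.
- plug_c: Flanged pipe plug standing upright on the bench, same as the one in the tray (foot flange 44 mm by 8 mm, shank 30 mm, 50 mm high; origin at the centre of the underside, z up). Any two of plug_a, plug_b and plug_c will do.
- cap_a: Bystander: low pipe cap of the same red enamel, a disc 62 mm in diameter and 12 mm thick with a boss 40 mm in diameter on top, 22 mm high over all; not a plug. Origin at the centre of the underside.
- cap_b: Bystander: low pipe cap of the same red enamel, a disc 62 mm in diameter and 12 mm thick with a boss 40 mm in diameter on top, 22 mm high over all; not a plug. Origin at the centre of the underside.
- pipe: Bystander: red pipe length 150 mm long, 50 mm in diameter, lying on two feet on the right. Origin at the centre of its underside, x along the pipe.
- wrench: Bystander: steel wrench lying on the bench on the left, beside the tool chest.
- screwdriver: Bystander: screwdriver lying on the bench, near the robot on its left.
- clamp_ring: Bystander: steel ring 84 mm in diameter, 22 mm high, flat on the bench far right. Origin at the centre of its underside.
- screw_carton: Bystander: small cardboard carton 70 x 100 x 45 mm, far left. Origin at the centre of its underside.
Things that resemble listed ones, but are neither listed nor needed, are in the scene too. Leave any blue or purple look-alike of the plug_a alone.

How it is judged (in metres and radians):
On the way, in this order (a step that is already met when the one before it is completed fails the run):
1. exactly three plugs stand upright and let go in the tray, the spare still on the bench, the pin still in its hole (angle between each of plug_in_tray, plug_a, plug_b, plug_c's own z axis and vertical below 0.2 rad and linear speed of each of plug_in_tray, plug_a, plug_b, plug_c below 0.03 m/s and contact force between the fingers and plug_in_tray below 0.05 N and contact force between the fingers and plug_a below 0.05 N and contact force between the fingers and plug_b below 0.05 N and contact force between the fingers and plug_c below 0.05 N and x of plug_in_tray in the frame of tray_floor between -0.053 and 0.053 m and z of plug_in_tray in the frame of tray_floor between -0.004 and 0.012 m and ((distance of plug_a from where it was at the start of the episode below 0.05 m and height (world z) of plug_a below 0.01 m and x of plug_b in the frame of tray_floor between -0.053 and 0.053 m and z of plug_b in the frame of tray_floor between -0.004 and 0.012 m and x of plug_c in the frame of tray_floor between -0.053 and 0.053 m and z of plug_c in the frame of tray_floor between -0.004 and 0.012 m) or (x of plug_a in the frame of tray_floor between -0.053 and 0.053 m and z of plug_a in the frame of tray_floor between -0.004 and 0.012 m and distance of plug_b from where it was at the start of the episode below 0.05 m and height (world z) of plug_b below 0.01 m and x of plug_c in the frame of tray_floor between -0.053 and 0.053 m and z of plug_c in the frame of tray_floor between -0.004 and 0.012 m) or (x of plug_a in the frame of tray_floor between -0.053 and 0.053 m and z of plug_a in the frame of tray_floor between -0.004 and 0.012 m and x of plug_b in the frame of tray_floor between -0.053 and 0.053 m and z of plug_b in the frame of tray_floor between -0.004 and 0.012 m and distance of plug_c from where it was at the start of the episode below 0.05 m and height (world z) of plug_c below 0.01 m)) and value of joint index_pin below 0.004 m), for 0.2 s.
2. the index pin is pulled fully back by the fingers (value of joint index_pin above 0.0165 m and contact force between the fingers and index_pin above 2 N), for 0.3 s.
At the end, for the whole second after the job is handed in: Fingers hold the index pin at least 16.5 of its 20 mm back (force over 2 N). Three plugs, the first one included, stand in the tray on its floor, upright within 0.2 rad, at rest, not touched by the fingers; the fourth stands upright on the bench within 50 mm of its start (all of step 2 and angle between each of plug_in_tray, plug_a, plug_b, plug_c's own z axis and vertical below 0.2 rad and linear speed of each of plug_in_tray, plug_a, plug_b, plug_c below 0.03 m/s and contact force between the fingers and plug_in_tray below 0.05 N and contact force between the fingers and plug_a below 0.05 N and contact force between the fingers and plug_b below 0.05 N and contact force between the fingers and plug_c below 0.05 N and x of plug_in_tray in the frame of tray_floor between -0.053 and 0.053 m and z of plug_in_tray in the frame of tray_floor between -0.004 and 0.012 m and ((distance of plug_a from where it was at the start of the episode below 0.05 m and height (world z) of plug_a below 0.01 m and x of plug_b in the frame of tray_floor between -0.053 and 0.053 m and z of plug_b in the frame of tray_floor between -0.004 and 0.012 m and x of plug_c in the frame of tray_floor between -0.053 and 0.053 m and z of plug_c in the frame of tray_floor between -0.004 and 0.012 m) or (x of plug_a in the frame of tray_floor between -0.053 and 0.053 m and z of plug_a in the frame of tray_floor between -0.004 and 0.012 m and distance of plug_b from where it was at the start of the episode below 0.05 m and height (world z) of plug_b below 0.01 m and x of plug_c in the frame of tray_floor between -0.053 and 0.053 m and z of plug_c in the frame of tray_floor between -0.004 and 0.012 m) or (x of plug_a in the frame of tray_floor between -0.053 and 0.053 m and z of plug_a in the frame of tray_floor between -0.004 and 0.012 m and x of plug_b in the frame of tray_floor between -0.053 and 0.053 m and z of plug_b in the frame of tray_floor between -0.004 and 0.012 m and distance of plug_c from where it was at the start of the episode below 0.05 m and height (world z) of plug_c below 0.01 m))); the arm keeps its last pose, push and grip.
It fails at once if a bystander is moved by more than 40 mm (distance of any of cap_a, cap_b, pipe, wrench, screwdriver, clamp_ring, screw_carton from where it was at the start of the episode above 0.04 m).
It also fails if it takes over 56 s, if anything falls off the work surface, if the arm or the gripper's body presses on something with over 40 N, if the wrist force passes 120 N, or if a joint passes its speed limit or range.

### The arm

A 6-joint arm with a two-finger parallel gripper is mounted at the origin on the work surface. World frame = base frame: x ahead of the robot, y to its left, z up, the work surface at z = 0. Lengths are in m, angles in degrees, forces in N, time in s.
With the tool pointing down it reaches from about 0.375 to 0.9 m from the base axis. Payload 3.1 kg.
Tool frame: the origin (TCP) lies midway between the tips of the shut fingers; the grasp point (between the pads) lies bot.pinch_z behind it (bot.pinch_z is the distance from the TCP to the grasp point, in m); z points along the fingers, y is the direction in which the jaws open and shut (so a half turn about z gives the same grasp; the last joint's range is limited). The gripper opens to 87 mm and grips with 3 to 60 N. Pads are 19 mm wide; open, the fingers measure 117 mm over their backs; the gripper's body (75 mm by 190 mm) begins 51 mm behind the grasp point.
Start: joints at [-80.415, 30.224, 82.088, -0, 67.689, -10.227], TCP at [0.212, -0.588, 0.223] pointing down, gripper open.
Joint ranges: [-176.69, 176.69], [-43.24, 126.21], [12.49, 139.97], [-82, 262], [0, 151.66], [-163.58, 163.58]. Speed limits (degrees/s): [159.86, 159.86, 180, 180, 180, 180].

### API

Orientations are given as a 3x3 rotation matrix whose columns are the frame's x, y, z axes.
In Python, from rig import bot gives the robot as it stands.
- The arm moves only by the tool apply_moves, never from a script. Its argument "motion" is text: rows parted by semicolons, each of 7 numbers parted by spaces: the shift along the tool's x, y, z in m, then the turn, a rotation vector about the tool's x, y, z in degrees, then the finger opening in m, from 0 to 0.087. A call has exactly 8 rows; each row is the pose to reach, as a shift and turn from the pose commanded when the call began, along the tool's axes at that moment; what a row does not reach only later rows make up. A row lasts 1/8 s, in which the tool goes at most 62.5 mm and 10.7 degrees, less where a joint would pass 70% of its speed; a pose out of reach is approached as far as the arm can. A call with a gripper value outside its range is refused whole. The fingers move at their own pace and stop on an object; the grip force is fixed at half the most. Time passes only in rows, so rows that repeat a pose let the fingers close, or fill a call up. It gives the time, the measured TCP pose, the force and the opening at its end, in the units of the state.
- bot.read_state(): the state, without advancing time (a new reading comes with each control period).
- bot.capture(name): name is "scene" or "top"; returns the picture (400x640x3 uint8, red, green, blue); there is no depth.
- bot.get_calibration(name): a dict with "fx", "fy", "cx", "cy" (pixels), "rvec" (rotation vector, rad) and "tvec" (3), from world to camera coordinates, as OpenCV has them. Camera axes: x right, y down, z forward; pixel columns grow to the right and rows downward; lengths in m; the calibration is good to about 2 mm. A picture is of the moment at which its call begins. get_calibration takes no time and is no camera call.
- bot.hand_in(): hands the job in, once; it reports no verdict.
Trained networks look in the newest picture that a camera, given by its name, has taken for a name from the list of things; names that differ only in an ending like _2 or _b are one class to them, and where a whole thing is asked for, a point or a joint stands for the part that bears it (a point fixed in the world has none). Each returns a list of dicts, best first, with "p" (0 to 1); they miss things now and then, are a little off and sometimes report something else, mostly with a low value. They report only what shows in the picture. A call takes as long as a camera call. They do not tell look-alikes from the thing itself.
- bot.find_in(name, camera): "point" ([x, y, z] in m, in world coordinates, good to about 4 mm: the middle of the surface that is visible of it).
The state is a dict: "time_s": time; "joint_positions": joint angles; "qvel": joint speeds; "tau": joint torques, N m; "position": TCP position; "tcp_rot": TCP orientation; "force": force on the tool from outside, world axes, zero at the start; "moment": the same for the moment, N m; "opening": opening from 0.0 (shut) to 1.0 (fully open).
Only numpy, scipy, OpenCV 4.12 (cv2) and the standard library are available. Lean on these libraries where they do the work, as an engineer would, in place of code of your own. Each camera call takes 0.05 s, during which the arm holds its last target.

## Working session

There is one attempt and no reset: what is moved stays moved. The work goes in short steps, Python scripts to look and compute and a tool call to move; the robot and the scene stay as the last step left them, time stands still between calls to the robot, and variables do not carry over. Pictures are saved under pics/ and viewed, and the job is handed in when it is done.

Besides the shell and the picture viewer there is one more tool, called after "Emit:" as name(argument=value, ...) on one line, values as JSON. apply_moves: Moves the arm, as the interface text tells. Its arguments: {"type":"object","properties":{"motion":{"type":"string"}},"required":["motion"]}

```bash
ls; mkdir -p pics; python3 - <<'E'
from rig import bot
import cv2,numpy as np
s=bot.read_state(); print(s['time_s'],s['position'],s['tcp_rot'],s['opening'],bot.pinch_z)
for c in ("scene","top"):
    im=bot.capture(c); cv2.imwrite(f"pics/{c}0.png",im[:,:,::-1])
    k=bot.get_calibration(c); R=cv2.Rodrigues(np.array(k['rvec']))[0]; print(c,k['fx'],k['cx'],k['cy'],-R.T@np.array(k['tvec']),R[2])
    for n in ("plug_a","pull_knob","turntable"):
        for d in bot.find_in(n,c): print(c,n,round(d['p'],2),np.round(d['point'],3), np.round(cv2.projectPoints(np.array([d['point']]),np.array(k['rvec']),np.array(k['tvec']),np.array([[k['fx'],0,k['cx']],[0,k['fy'],k['cy']],[0,0,1]]),None)[0].ravel()))
E
```

```text
pics
0.0 [ 0.2117254  -0.58726933  0.22158761] [[ 9.40820126e-01  3.38906115e-01 -3.69626742e-04]
 [ 3.38906115e-01 -9.40817817e-01  2.11670524e-03]
 [ 3.69612926e-04 -2.11670766e-03 -9.99997691e-01]] 0.9986321007340325 0.0187
scene 391.3349797703701 318.21254997265413 192.29372028779153 [0.89895549 0.41112427 0.8331768 ] [-0.42184416 -0.43204885 -0.79710808]
scene plug_a 0.85 [0.463 0.156 0.029] [374. 233.]
scene plug_a 0.73 [0.593 0.172 0.034] [341. 272.]
scene plug_a 0.71 [0.38  0.136 0.025] [390. 210.]
scene plug_a 0.58 [0.699 0.218 0.035] [321. 319.]
scene plug_a 0.58 [0.448 0.072 0.029] [352. 209.]
scene plug_a 0.3 [ 0.555 -0.438  0.015] [202. 130.]
scene pull_knob 0.63 [ 0.459 -0.187  0.074] [280. 144.]
scene pull_knob 0.26 [0.591 0.172 0.029] [341. 272.]
scene turntable 0.66 [ 0.607 -0.182  0.051] [238. 180.]
top 459.119892058861 307.5613440291759 193.02571100707556 [0.36855359 0.00880605 1.48466929] [ 0.07573106  0.00160433 -0.99712699]
top plug_a 0.6 [0.44  0.069 0.04 ] [289. 205.]
top plug_a 0.48 [0.372 0.132 0.034] [269. 226.]
top plug_a 0.44 [0.684 0.207 0.034] [247. 128.]
top pull_knob 0.48 [ 0.457 -0.19   0.074] [373. 200.]
top turntable 0.62 [ 0.581 -0.19   0.049] [372. 161.]
```

View pics/scene0.png

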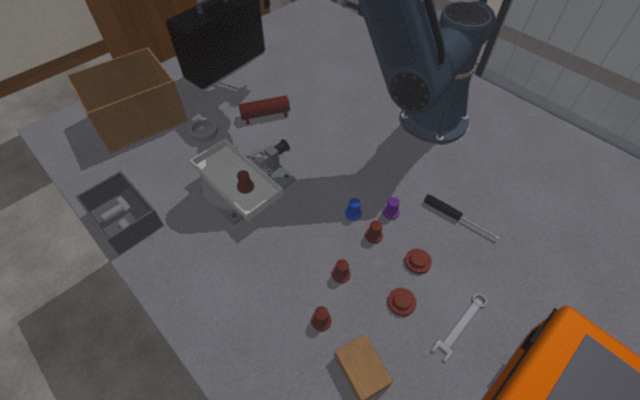

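View pics/top0.png

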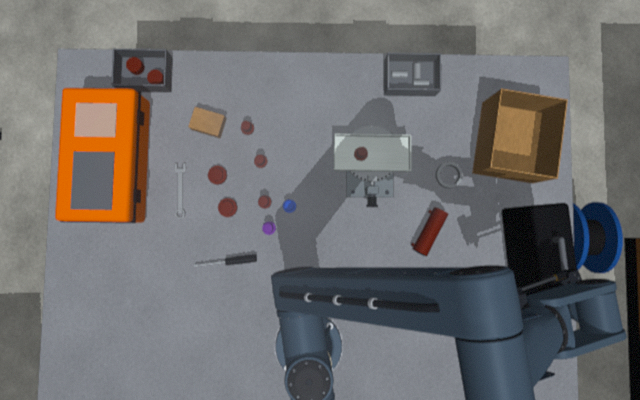

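```bash
python3 - <<'E'
import cv2
a=cv2.imread('pics/scene0.png')[180:350,290:490]; cv2.imwrite('pics/c1.png',cv2.resize(a,None,fx=4,fy=3.5,interpolation=2)[:600])
a=cv2.imread('pics/top0.png')[110:250,220:420]; cv2.imwrite('pics/c2.png',cv2.resize(a,None,fx=4,fy=4,interpolation=2))
a=cv2.imread('pics/scene0.png')[110:250,190:370]; cv2.imwrite('pics/c3.png',cv2.resize(a,None,fx=4,fy=4,interpolation=2))
E
```

```text
(no output)
```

View pics/c1.png

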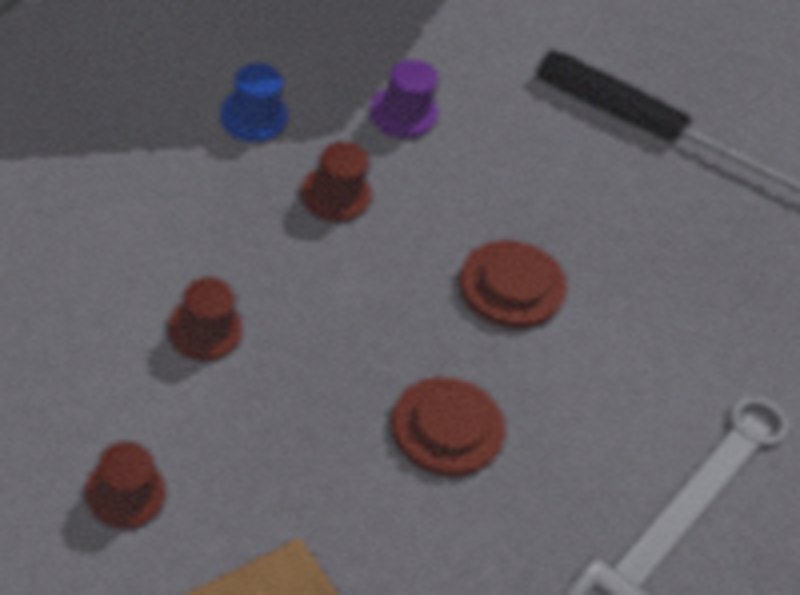

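View pics/c2.png

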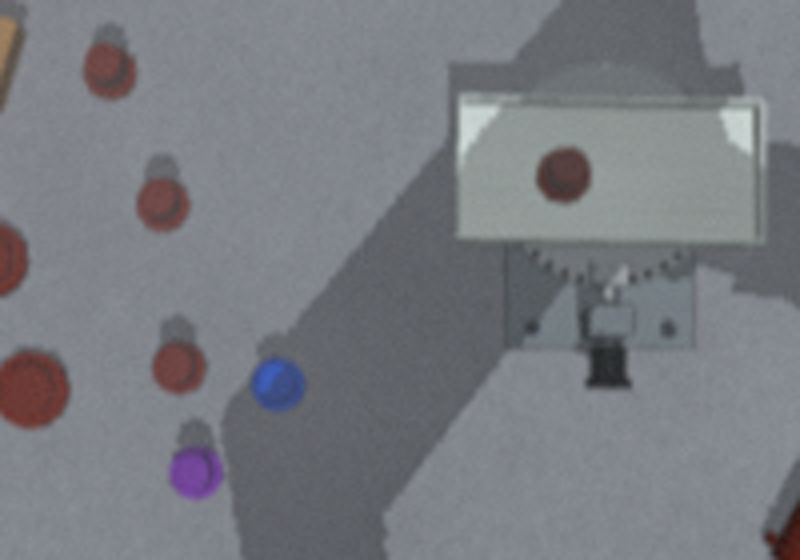

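View pics/c3.png

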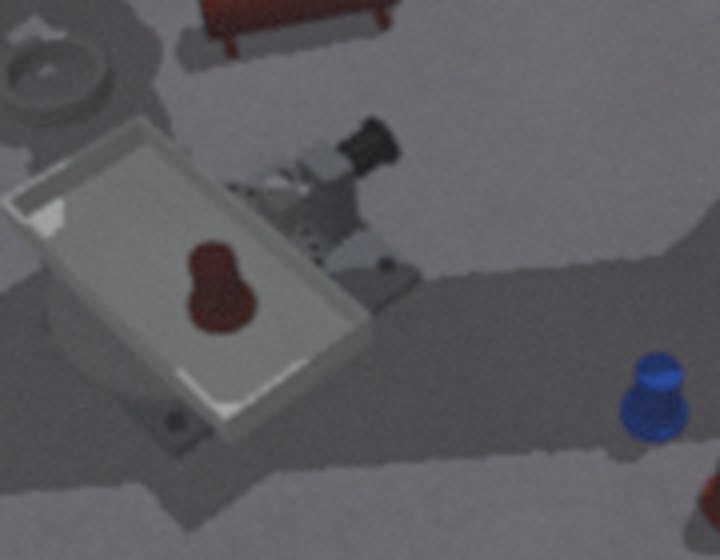

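Scene view: the red plugs are at (374,233), (341,272) and (321,319), with one in the tray at (245,182). Possible mix-ups are the blue (354,209) and purple (391,209) look-alikes, the caps at (418,261) and (402,301), and red things in the grey bin at the top of the top view. I'll use the two outer plugs, at (341,272) and (321,319), because they are clear of the look-alikes. The crop confirms they are red with a tall shank. The knob is at about (283,147).

```bash
cat > h.py <<'E'
import cv2,numpy as np
from rig import bot
from scipy.optimize import least_squares
def cal(c):
    k=bot.get_calibration(c); return np.array(k['rvec'],float),np.array(k['tvec'],float),np.array([[k['fx'],0,k['cx']],[0,k['fy'],k['cy']],[0,0,1]])
C={c:cal(c) for c in("scene","top")}
def proj(P,c):
    r,t,K=C[c]; return cv2.projectPoints(np.array(P,float).reshape(-1,3),r,t,K,None)[0].reshape(-1,2)
def ray(u,c,z):
    r,t,K=C[c]; R=cv2.Rodrigues(r)[0]; o=-R.T@t; d=R.T@np.linalg.inv(K)@np.array([u[0],u[1],1.]); return o+d*(z-o[2])/d[2]
A=np.linspace(0,2*np.pi,40,endpoint=False)
def silh(x,y,z,c):
    def ring(r,h): return np.c_[x+r*np.cos(A),y+r*np.sin(A),np.full(40,z+h)]
    S=8; m=np.zeros((400*S//1,640*S//1),np.uint8)
    for P in (np.r_[ring(.022,0),ring(.022,.008)],np.r_[ring(.015,.008),ring(.015,.05)]):
        p=cv2.convexHull(((proj(P,c)+.5)*S).astype(np.int32)); cv2.fillConvexPoly(m,p,1)
    M=cv2.moments(m,True); return np.array([M['m10']/M['m00'],M['m01']/M['m00']])/S-.5+.5/S, M['m00']/S/S
def redmask(im):
    im=im.astype(int); return ((im[...,0]>1.5*im[...,1])&(im[...,0]-im[...,1]>18)).astype(np.uint8)
def blob(im,c,uv):
    n,l,s,ce=cv2.connectedComponentsWithStats(redmask(im)); i=1+np.argmin(np.hypot(*(ce[1:]-uv).T)); return ce[i],s[i,4]
def fit(ims,uvs,z,x0):
    bl={c:blob(ims[c],c,uvs[c]) for c in uvs}
    f=lambda p,cs:np.concatenate([silh(p[0],p[1],z,c)[0]-bl[c][0] for c in cs])
    out={}
    for cs in [list(uvs)]+[[c] for c in uvs]:
        r=least_squares(f,x0[:2],args=(cs,),diff_step=.01); out['+'.join(cs)]=(np.round(r.x,4),np.round(r.fun,2))
    return out,{c:(np.round(bl[c][0],1),bl[c][1],round(silh(*r.x,z,c)[1])) for c in bl}
E
python3 - <<'E'
from h import *
ims={c:cv2.imread(f'pics/{c}0.png')[:,:,::-1] for c in C}
for n,u,z,x0 in (("P1",{'scene':(374,233),'top':(265,202)},0,(.463,.156)),("P2",{'scene':(341,272),'top':(260,160)},0,(.593,.172)),("P3",{'scene':(321,319),'top':(247,127)},0,(.69,.21)),("T",{'scene':(245,182),'top':(361,154)},.051,(.6,-.16))):
    print(n,*fit(ims,u,z,x0),sep='\n ')
a=cv2.imread('pics/top0.png')[125:215,325:420]; cv2.imwrite('pics/c4.png',cv2.resize(a,None,fx=6.6,fy=6.6,interpolation=2))
a=cv2.imread('pics/scene0.png')[130:225,180:300]; cv2.imwrite('pics/c5.png',cv2.resize(a,None,fx=6,fy=6,interpolation=2))
E
```

```text
P1
 {'scene+top': (array([0.4515, 0.1504]), array([ 0.48,  0.16,  0.64, -0.26])), 'scene': (array([0.452 , 0.1493]), array([-0.,  0.])), 'top': (array([0.4506, 0.1525]), array([ 0., -0.]))}
 {'scene': (array([374.1, 231.7]), np.int32(243), 338), 'top': (array([263.7, 201.7]), np.int32(79), 152)}
P2
 {'scene+top': (array([0.5856, 0.1677]), array([0.26, 1.28, 1.36, 0.92])), 'scene': (array([0.5838, 0.1651]), array([0.  , 0.01])), 'top': (array([0.5886, 0.1721]), array([-0., -0.]))}
 {'scene': (array([341.1, 270.7]), np.int32(247), 374), 'top': (array([258.5, 159.2]), np.int32(39), 153)}
P3
 {'scene+top': (array([0.6943, 0.2127]), array([-0.21,  1.35,  1.23,  1.74])), 'scene': (array([0.692, 0.211]), array([-0.,  0.])), 'top': (array([0.7   , 0.2168]), array([-0.,  0.]))}
 {'scene': (array([321. , 318.1]), np.int32(297), 418), 'top': (array([245.4, 124.9]), np.int32(29), 161)}
T
 {'scene+top': (array([ 0.5976, -0.1487]), array([ 2.07, -0.67,  1.08, -2.55])), 'scene': (array([ 0.6026, -0.1505]), array([-0.,  0.])), 'top': (array([ 0.5895, -0.1454]), array([-0.01,  0.  ]))}
 {'scene': (array([246., 182.]), np.int32(1), 330), 'top': (array([358., 158.]), np.int32(1), 164)}
```

View pics/c4.png

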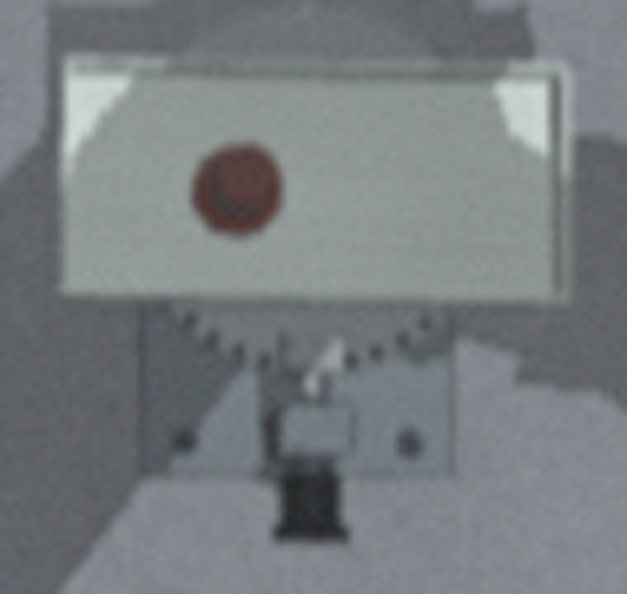

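View pics/c5.png

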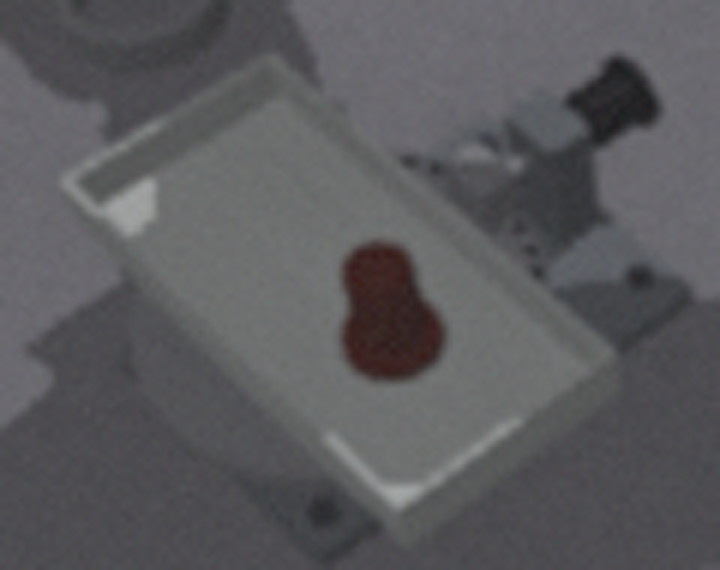

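```bash
sed -i 's/return ((im.*$/b=cv2.GaussianBlur(im.astype(np.float32),(0,0),.6); return (b[...,0]>1.3*np.maximum(b[...,1],b[...,2])).astype(np.uint8)/' h.py
python3 - <<'E'
from h import *
ims={c:cv2.imread(f'pics/{c}0.png')[:,:,::-1] for c in C}
for n,u,z,x0 in (("P1",{'scene':(374,233),'top':(265,202)},0,(.463,.156)),("P2",{'scene':(341,272),'top':(260,160)},0,(.593,.172)),("P3",{'scene':(321,319),'top':(247,127)},0,(.69,.21)),("T",{'scene':(245,182),'top':(361,154)},.051,(.6,-.16))):
    print(n,*fit(ims,u,z,x0),sep='\n ')
tc=[np.array(p)/6.6+[325,125]-.42 for p in ((63,58),(570,64),(570,301),(61,296))]  # far-left(+y), far right, near right, near left
sc=[np.array(p)/6+[180,130]-.42 for p in ((403,512),(63,180),(272,55),(617,357))]
for t,s in zip(tc,sc): print('rim',np.round(ray(t,'top',.075),4),np.round(ray(s,'scene',.075),4))
L=np.array([[.056,.119,.075],[.056,-.119,.075],[-.056,-.119,.075],[-.056,.119,.075]])
def f(p,cs=('top','scene')):
    c,s=np.cos(p[2]),np.sin(p[2]); P=L@np.array([[c,s,0],[-s,c,0],[0,0,1]])+[p[0],p[1],0]
    return np.r_[tuple((proj(P,q)-o).ravel() for q,o in (('top',tc),('scene',sc)) if q in cs)]
for cs in (('top','scene'),('top',),('scene',)):
    r=least_squares(f,[.6,-.18,0],args=(cs,)); print(r.x[:2],np.degrees(r.x[2]),np.round(r.fun,1))
for p in ((312,507),): # knob in top, top surface centre z .074
    print('knob',ray(np.array(p)/6.6+[325,125]-.42,'top',.06))
E
```

```text
P1
 {'scene+top': (array([0.452 , 0.1502]), array([ 0.17, -0.1 ,  0.06, -0.29])), 'scene': (array([0.4525, 0.1501]), array([-0., -0.])), 'top': (array([0.451 , 0.1504]), array([0.  , 0.01]))}
 {'scene': (array([374.3, 232. ]), np.int32(291), 338), 'top': (array([264.3, 201.6]), np.int32(113), 152)}
P2
 {'scene+top': (array([0.5847, 0.1661]), array([ 0.18,  0.04,  0.23, -0.14])), 'scene': (array([0.5849, 0.1658]), array([-0.,  0.])), 'top': (array([0.5842, 0.1669]), array([0., 0.]))}
 {'scene': (array([341. , 271.2]), np.int32(320), 371), 'top': (array([260.1, 160.6]), np.int32(105), 152)}
P3
 {'scene+top': (array([0.6929, 0.2122]), array([ 0.21,  0.16,  0.44, -0.08])), 'scene': (array([0.693 , 0.2116]), array([-0.,  0.])), 'top': (array([0.6926, 0.2136]), array([-0.,  0.]))}
 {'scene': (array([320.9, 318.6]), np.int32(361), 416), 'top': (array([246.4, 127.2]), np.int32(96), 161)}
T
 {'scene+top': (array([ 0.6056, -0.1544]), array([-0.01, -0.4 , -0.28, -0.27])), 'scene': (array([ 0.6064, -0.1534]), array([ 0., -0.])), 'top': (array([ 0.6048, -0.1553]), array([-0.01, -0.  ]))}
 {'scene': (array([244.1, 182.2]), np.int32(248), 332), 'top': (array([361.2, 153.2]), np.int32(63), 166)}
rim [ 0.6629 -0.0687  0.075 ] [ 0.6637 -0.0671  0.075 ]
rim [ 0.6636 -0.3076  0.075 ] [ 0.6639 -0.3055  0.075 ]
rim [ 0.5512 -0.3073  0.075 ] [ 0.5542 -0.3053  0.075 ]
rim [ 0.55  -0.069  0.075] [ 0.5541 -0.0674  0.075 ]
[ 0.60794306 -0.18737088] 0.1092360205582859 [-0.1 -0.3 -0.4 -0.2 -0.3 -0.3 -0.2 -0.6 -0.3 -0.3 -0.3 -0.1  0.3 -0.6
  0.5 -0.8]
[ 0.60690385 -0.18815912] 0.18721939746330551 [ 0.1  0.1 -0.2  0.1  0.  -0.   0.1 -0.2]
[ 0.60885101 -0.18636126] 0.08053331712838678 [-0.4  0.2 -0.3  0.3  0.3 -0.2  0.4 -0.3]
knob [ 0.45365615 -0.18905459  0.06      ]
```

```bash
cat > m.py <<'E'
import numpy as np
from rig import bot
def plan(cmd,tgt):  # (x,y,z,yawdeg) commanded -> target; shift in tool axes, turn about tool z
    a=np.radians(cmd[3]); dx,dy,dz=np.subtract(tgt[:3],cmd[:3])
    return np.round([dx*np.cos(a)+dy*np.sin(a), dx*np.sin(a)-dy*np.cos(a), -dz, cmd[3]-tgt[3]],4)
E
python3 -c "
from m import *
print(plan((.212,-.588,.223,19.812),(.6929,.2122,.13,90)))"
```

```text
[  0.7237  -0.5898   0.093  -70.188 ]
```

Emit:
apply_moves(motion="0.047 -0.038 0 0 0 -8.8 0.07; 0.094 -0.0765 0 0 0 -17.6 0.07; 0.141 -0.115 0 0 0 -26.4 0.07; 0.188 -0.153 0 0 0 -35.2 0.07; 0.235 -0.191 0 0 0 -44 0.07; 0.282 -0.23 0 0 0 -52.8 0.07; 0.329 -0.268 0 0 0 -61.6 0.07; 0.376 -0.306 0 0 0 -70.2 0.07")

```text
time_s: 1.4
position: [0.4629, -0.1711, 0.2229]
tcp_rot: [[-0.005, 1.0, 0.001], [1.0, 0.005, -0.001], [-0.001, 0.001, -1.0]]
force: [0.7, 0.4, 0.4]
opening: 0.804
```

```bash
python3 -c "
from m import *
s=bot.read_state();print(s['time_s'],s['position'],np.round(s['tcp_rot'],3),s['joint_positions'])
a=np.radians(19.812);print(.212+.376*np.cos(a)-.306*np.sin(a),-.588+.376*np.sin(a)+.306*np.cos(a))
"
```

```text
1.4 [ 0.46294172 -0.17107272  0.22290882] [[-0.005  1.     0.001]
 [ 1.     0.005 -0.001]
 [-0.001  0.001 -1.   ]] [-3.32792470e+01  2.00865087e+01  1.00608470e+02  1.64875617e-03
  5.92348724e+01 -3.35619112e+01]
0.46203038505965266 -0.1726726513376204
```

```bash
python3 -c "
from m import *
print(plan((.462,-.1727,.223,90),(.693,.212,.10,90)))
print(plan((.462,-.1727,.223,90),(.585,.166,.10,90)))"
```

```text
[0.3847 0.231  0.123  0.    ]
[0.3387 0.123  0.123  0.    ]
```

Emit:
apply_moves(motion="0.048 0.0289 0 0 0 0 0.07; 0.0962 0.0578 0 0 0 0 0.07; 0.1443 0.0866 0 0 0 0 0.07; 0.1924 0.1155 0.02 0 0 0 0.07; 0.2404 0.1444 0.045 0 0 0 0.07; 0.2885 0.1733 0.07 0 0 0 0.07; 0.3366 0.2021 0.095 0 0 0 0.07; 0.3847 0.231 0.123 0 0 0 0.07")

```text
time_s: 2.4
position: [0.6939, 0.2137, 0.0991]
tcp_rot: [[-0.0, 1.0, 0.001], [1.0, 0.0, -0.0], [-0.0, 0.001, -1.0]]
force: [0.9, 0.2, 0.1]
opening: 0.801
```

```bash
python3 -c "
from m import *
from h import *
s=bot.read_state();print(s['position'],s['time_s'])
for c in C:
  im=bot.capture(c); 
  x=(slice(250,370),slice(260,420)) if c=='scene' else (slice(60,180),slice(180,340))
  cv2.imwrite(f'pics/{c}1.png',cv2.resize(im[x][:,:,::-1],None,fx=4,fy=4))
"
```

```text
[0.69389606 0.21365979 0.09907089] 2.4
```

View pics/scene1.png

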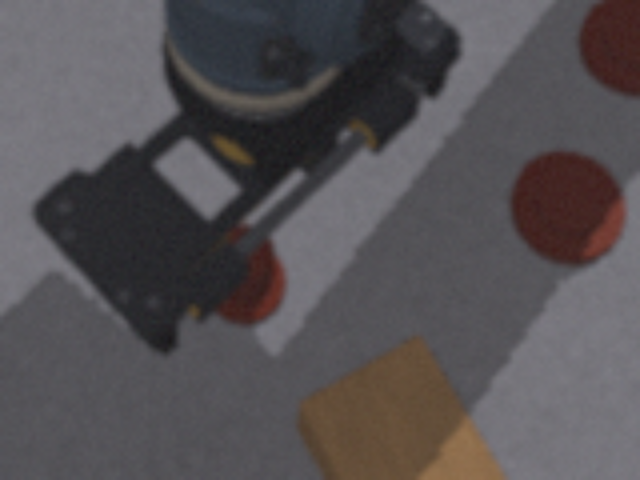

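The gripper is above the plug, whose flange shows at crop (250,300) with the jaws on either side. Next I descend and close.

Emit:
apply_moves(motion="0 0 0.03 0 0 0 0.07; 0 0 0.055 0 0 0 0.07; 0 0 0.075 0 0 0 0.07; 0 0 0.086 0 0 0 0.07; 0 0 0.086 0 0 0 0.07; 0 0 0.086 0 0 0 0.02; 0 0 0.086 0 0 0 0.02; 0 0 0.086 0 0 0 0.02")

```text
time_s: 3.5
position: [0.6932, 0.212, 0.0145]
tcp_rot: [[-0.0, 1.0, 0.001], [1.0, 0.0, 0.0], [0.0, 0.001, -1.0]]
force: [0.2, -0.3, -0.4]
opening: 0.546
```

Emit:
apply_moves(motion="0 0 0 0 0 0 0.02; 0 0 0 0 0 0 0.02; 0 0 0 0 0 0 0.02; 0 0 -0.02 0 0 0 0.02; 0 0 -0.05 0 0 0 0.02; 0 0 -0.09 0 0 0 0.02; 0 0 -0.13 0 0 0 0.02; 0 0 -0.166 0 0 0 0.02")

```text
time_s: 4.5
position: [0.6928, 0.212, 0.1826]
tcp_rot: [[-0.0, 1.0, 0.002], [1.0, 0.0, 0.0], [0.0, 0.002, -1.0]]
force: [2.2, -0.5, -1.2]
opening: 0.334
```

```bash
python3 -c "
from m import *
from h import *
s=bot.read_state();print(s['opening']*.087)
for c in ['scene']:
  im=bot.capture(c); 
  cv2.imwrite(f'pics/{c}2.png',im[:,:,::-1])
print(plan((.693,.212,.18,90),(.608,-.266,.18,90)))
"
```

```text
0.029082380653995356
[-0.478 -0.085 -0.     0.   ]
```

View pics/scene2.png

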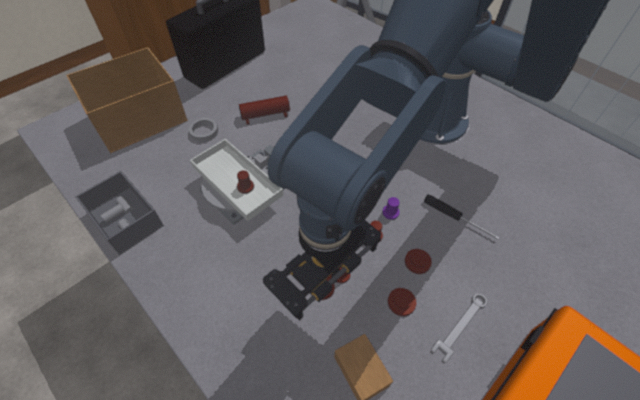

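The plug is held: opening is 29 mm and it has left (321,319) with the gripper. Carrying it to the tray.

Emit:
apply_moves(motion="-0.04 -0.007 0 0 0 0 0.02; -0.1 -0.018 0 0 0 0 0.02; -0.16 -0.028 0 0 0 0 0.02; -0.22 -0.039 0 0 0 0 0.02; -0.28 -0.05 0 0 0 0 0.02; -0.34 -0.06 0 0 0 0 0.02; -0.4 -0.071 0 0 0 0 0.02; -0.45 -0.08 0 0 0 0 0.02")

```text
time_s: 5.55
position: [0.6122, -0.2405, 0.1805]
tcp_rot: [[0.001, 1.0, 0.001], [1.0, -0.001, -0.001], [-0.001, 0.001, -1.0]]
force: [0.1, 0.9, -1.3]
opening: 0.34
```

Emit:
apply_moves(motion="-0.018 -0.003 0 0 0 0 0.02; -0.028 -0.005 0.01 0 0 0 0.02; -0.028 -0.005 0.03 0 0 0 0.02; -0.028 -0.005 0.05 0 0 0 0.02; -0.028 -0.005 0.06 0 0 0 0.02; -0.028 -0.005 0.06 0 0 0 0.02; -0.028 -0.005 0.06 0 0 0 0.02; -0.028 -0.005 0.06 0 0 0 0.02")

```text
time_s: 6.55
position: [0.6084, -0.2662, 0.1206]
tcp_rot: [[-0.001, 1.0, 0.001], [1.0, 0.001, -0.001], [-0.001, 0.001, -1.0]]
force: [-0.3, -0.4, -1.3]
opening: 0.333
```

```bash
python3 -c "
from m import *
from h import *
s=bot.read_state();print(s['position'],s['opening']*.087)
for c in C:
  im=bot.capture(c); 
  x=(slice(110,230),slice(170,330)) if c=='scene' else (slice(100,220),slice(300,460))
  cv2.imwrite(f'pics/{c}3.png',cv2.resize(im[x][:,:,::-1],None,fx=4,fy=4))
"
```

```text
[ 0.60840391 -0.26622993  0.12059143] 0.02895471114697516
```

View pics/scene3.png

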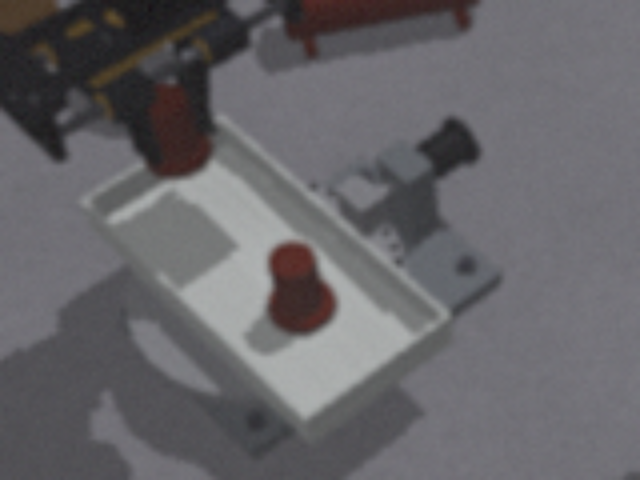

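View pics/top3.png

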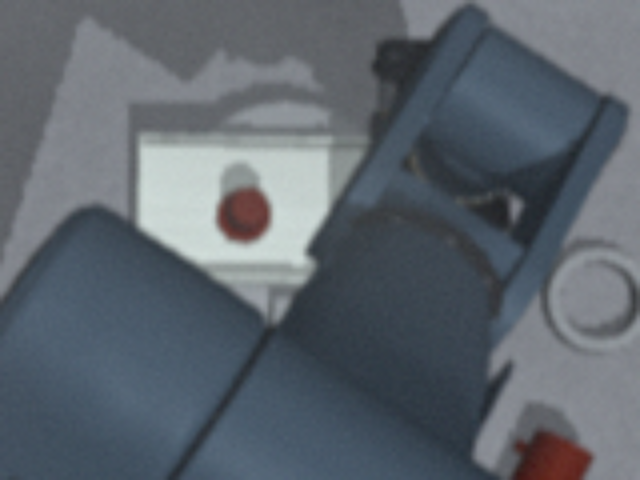

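The held plug is upright at scene crop (180,130), over the tray's -y end. Lowering it in.

Emit:
apply_moves(motion="0 0 0.02 0 0 0 0.02; 0 0 0.035 0 0 0 0.02; 0 0 0.045 0 0 0 0.02; 0 0 0.05 0 0 0 0.02; 0 0 0.053 0 0 0 0.02; 0 0 0.055 0 0 0 0.02; 0 0 0.055 0 0 0 0.02; 0 0 0.055 0 0 0 0.02")

```text
time_s: 7.65
position: [0.608, -0.2661, 0.065]
tcp_rot: [[-0.0, 1.0, 0.0], [1.0, 0.0, -0.0], [-0.0, 0.0, -1.0]]
force: [-1.2, 0.9, -0.7]
opening: 0.336
```

Emit:
apply_moves(motion="0 0 0.0005 0 0 0 0.036; 0 0 0.0005 0 0 0 0.044; 0 0 0.0005 0 0 0 0.05; 0 0 0.0005 0 0 0 0.05; 0 0 -0.015 0 0 0 0.05; 0 0 -0.045 0 0 0 0.05; 0 0 -0.08 0 0 0 0.05; 0 0 -0.115 0 0 0 0.05")

```text
time_s: 8.65
position: [0.608, -0.2661, 0.1819]
tcp_rot: [[-0.0, 1.0, 0.001], [1.0, 0.0, -0.001], [-0.001, 0.001, -1.0]]
force: [0.4, -0.3, 0.3]
opening: 0.573
```

```bash
python3 -c "
from m import *
print(plan((.608,-.266,.18,90),(.585,.166,.12,90)))
"
```

```text
[ 0.432 -0.023  0.06   0.   ]
```

Emit:
apply_moves(motion="0.05 -0.003 0 0 0 0 0.07; 0.108 -0.006 0 0 0 0 0.07; 0.167 -0.009 0 0 0 0 0.07; 0.226 -0.012 0 0 0 0 0.07; 0.285 -0.015 0 0 0 0 0.07; 0.343 -0.018 0.01 0 0 0 0.07; 0.395 -0.021 0.03 0 0 0 0.07; 0.432 -0.023 0.06 0 0 0 0.07")

```text
time_s: 9.65
position: [0.5857, 0.1686, 0.1214]
tcp_rot: [[-0.002, 1.0, 0.005], [1.0, 0.002, 0.001], [0.001, 0.005, -1.0]]
force: [1.2, 0.1, -0.1]
opening: 0.805
```

```bash
python3 -c "
from m import *
from h import *
s=bot.read_state();print(s['position'],s['opening']*.087)
im=bot.capture('scene'); 
cv2.imwrite('pics/scene4.png',cv2.resize(im[110:310,170:430][:,:,::-1],None,fx=3,fy=3))
"
```

```text
[0.58574605 0.16857058 0.12138805] 0.07001565970203164
```

View pics/scene4.png

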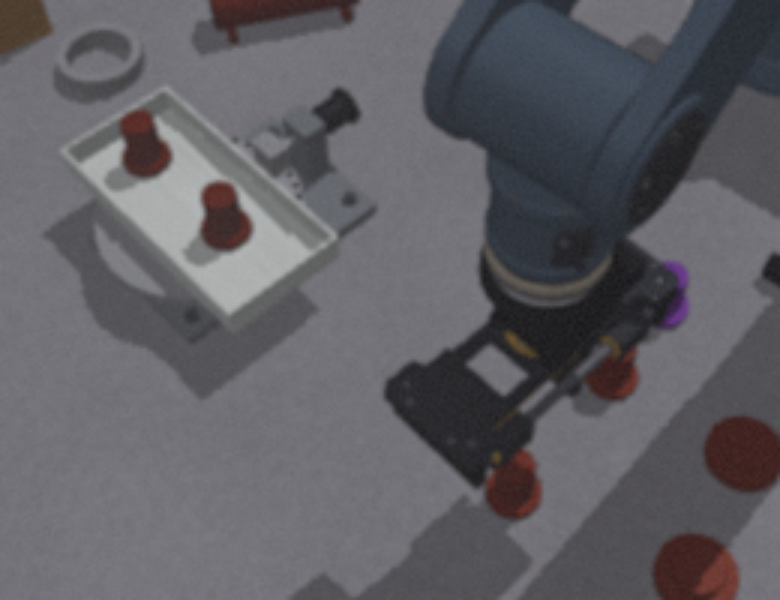

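The first placed plug stands upright at crop (145,145), beside the original at (225,215). The second target is at crop (515,485). Descending.

Emit:
apply_moves(motion="0 0 0.025 0 0 0 0.07; 0 0 0.055 0 0 0 0.07; 0 0 0.085 0 0 0 0.07; 0 0 0.1 0 0 0 0.07; 0 0 0.106 0 0 0 0.07; 0 0 0.106 0 0 0 0.02; 0 0 0.106 0 0 0 0.02; 0 0 0.106 0 0 0 0.02")

```text
time_s: 10.7
position: [0.5854, 0.166, 0.0146]
tcp_rot: [[-0.0, 1.0, 0.002], [1.0, 0.0, 0.0], [0.0, 0.002, -1.0]]
force: [-0.1, -0.3, 0.3]
opening: 0.547
```

Emit:
apply_moves(motion="0 0 0 0 0 0 0.02; 0 0 0 0 0 0 0.02; 0 0 0 0 0 0 0.02; 0 0 -0.02 0 0 0 0.02; 0 0 -0.05 0 0 0 0.02; 0 0 -0.09 0 0 0 0.02; 0 0 -0.13 0 0 0 0.02; 0 0 -0.166 0 0 0 0.02")

```text
time_s: 11.7
position: [0.5846, 0.166, 0.1823]
tcp_rot: [[-0.0, 1.0, 0.001], [1.0, 0.0, 0.0], [0.0, 0.001, -1.0]]
force: [0.1, 0.8, -1.1]
opening: 0.339
```

```bash
python3 -c "
from m import *
print(plan((.585,.166,.18,90),(.608,-.212,.12,90)))
"
```

```text
[-0.378  0.023  0.06   0.   ]
```

Emit:
apply_moves(motion="-0.04 0.002 0 0 0 0 0.02; -0.095 0.006 0 0 0 0 0.02; -0.15 0.009 0 0 0 0 0.02; -0.205 0.012 0 0 0 0 0.02; -0.26 0.016 0 0 0 0 0.02; -0.31 0.019 0 0 0 0 0.02; -0.355 0.022 0 0 0 0 0.02; -0.378 0.023 0 0 0 0 0.02")

```text
time_s: 12.7
position: [0.6077, -0.2144, 0.1805]
tcp_rot: [[0.002, 1.0, 0.001], [1.0, -0.002, -0.001], [-0.001, 0.001, -1.0]]
force: [-0.1, 0.7, -0.8]
opening: 0.34
```

Emit:
apply_moves(motion="0 0 0 0 0 0 0.02; 0 0 0.01 0 0 0 0.02; 0 0 0.025 0 0 0 0.02; 0 0 0.04 0 0 0 0.02; 0 0 0.05 0 0 0 0.02; 0 0 0.055 0 0 0 0.02; 0 0 0.055 0 0 0 0.02; 0 0 0.055 0 0 0 0.02")

```text
time_s: 13.7
position: [0.6082, -0.2124, 0.1251]
tcp_rot: [[-0.0, 1.0, 0.001], [1.0, 0.0, -0.001], [-0.001, 0.001, -1.0]]
force: [-0.0, 1.0, -1.4]
opening: 0.34
```

```bash
python3 -c "
from m import *
from h import *
s=bot.read_state();print(s['position'],s['opening']*.087)
im=bot.capture('scene'); 
cv2.imwrite('pics/scene5.png',cv2.resize(im[90:240,150:350][:,:,::-1],None,fx=4,fy=4))
"
```

```text
[ 0.60820038 -0.21237579  0.1251223 ] 0.0295683941472409
```

View pics/scene5.png

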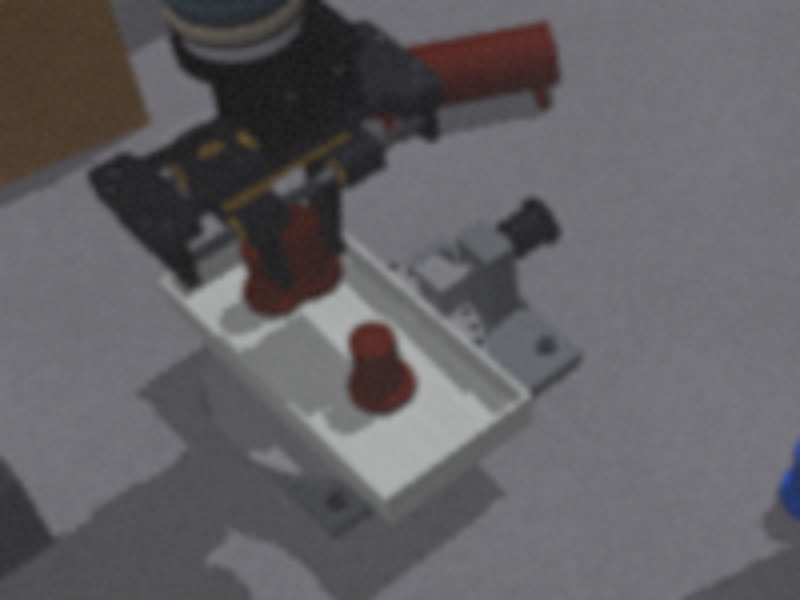

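The held plug is upright at crop (310,250), with the tray slot free below it. Lowering it in.

Emit:
apply_moves(motion="0 0 0.02 0 0 0 0.02; 0 0 0.038 0 0 0 0.02; 0 0 0.05 0 0 0 0.02; 0 0 0.055 0 0 0 0.02; 0 0 0.058 0 0 0 0.02; 0 0 0.06 0 0 0 0.02; 0 0 0.06 0 0 0 0.02; 0 0 0.06 0 0 0 0.02")

```text
time_s: 14.75
position: [0.608, -0.2122, 0.065]
tcp_rot: [[-0.0, 1.0, 0.001], [1.0, 0.0, -0.0], [-0.0, 0.001, -1.0]]
force: [0.4, -0.5, -0.4]
opening: 0.337
```

Emit:
apply_moves(motion="0 0 0.0005 0 0 0 0.036; 0 0 0.0005 0 0 0 0.044; 0 0 0.0005 0 0 0 0.05; 0 0 0.0005 0 0 0 0.05; 0 0 -0.015 0 0 0 0.05; 0 0 -0.045 0 0 0 0.05; 0 0 -0.08 0 0 0 0.05; 0 0 -0.115 0 0 0 0.05")

```text
time_s: 15.75
position: [0.6079, -0.2121, 0.1819]
tcp_rot: [[-0.0, 1.0, 0.001], [1.0, 0.0, -0.001], [-0.001, 0.001, -1.0]]
force: [-0.4, -0.1, -0.9]
opening: 0.568
```

```bash
python3 -c "
from m import *
print(plan((.608,-.212,.18,90),(.458,-.1875,.16,0)))
"
```

```text
[ 2.45e-02 -1.50e-01  2.00e-02  9.00e+01]
```

Emit:
apply_moves(motion="0 -0.015 0 0 0 10 0.055; 0.003 -0.04 0 0 0 20 0.055; 0.007 -0.07 0 0 0 30 0.06; 0.012 -0.1 0 0 0 40 0.06; 0.016 -0.125 0 0 0 50 0.06; 0.02 -0.14 0 0 0 60 0.06; 0.0245 -0.15 0 0 0 70 0.06; 0.0245 -0.15 0 0 0 80 0.06")

```text
time_s: 16.75
position: [0.4571, -0.1873, 0.1808]
tcp_rot: [[0.986, 0.168, 0.001], [0.168, -0.986, -0.0], [0.0, 0.0, -1.0]]
force: [-0.5, 0.7, -0.3]
opening: 0.69
```

```bash
python3 - <<'E'
from m import *
from h import *
s=bot.read_state();print(s['position'],np.round(s['tcp_rot'],3).tolist())
im=bot.capture('scene'); cv2.imwrite('pics/scene6.png',im[:,:,::-1])
print(proj([[.458,-.1875,.06]],'top'),proj([[.458,-.1875,.06]],'scene'))
# knob outline overlays for two rim hypotheses on first pictures
out=[]
for c,(y0,y1,x0,x1) in (('top',(180,215,355,390)),('scene',(130,165,260,300))):
    for rim in (None,-.163,-.169):
        a=cv2.imread(f'pics/{c}0.png')[y0:y1,x0:x1]; S=8; a=cv2.resize(a,None,fx=S,fy=S,interpolation=2); a=cv2.convertScaleAbs(a,alpha=1.6)
        if rim:
            for xx,r in ((-.137,.014),(rim+.006,.018),(rim,.018),(-.130,.017)):
                P=np.c_[np.full(40,.608+xx),-.1875+r*np.cos(A),.06+r*np.sin(A)]
                p=(proj(P,c)-[x0,y0]+.5)*S; cv2.polylines(a,[p.astype(np.int32)],True,(0,255,0) if xx!=-.13 else (255,0,0),1)
        out.append(cv2.resize(a,(266,280)))
cv2.imwrite('pics/knob.png',np.vstack([np.hstack(out[:3]),np.hstack(out[3:])]))
E
```

```text
[ 0.45710508 -0.18726527  0.18080535] [[0.986, 0.168, 0.001], [0.168, -0.986, -0.0], [0.0, 0.0, -1.0]]
[[371.35865266 199.99539935]] [[280.71449502 147.67221951]]
```

View pics/knob.png

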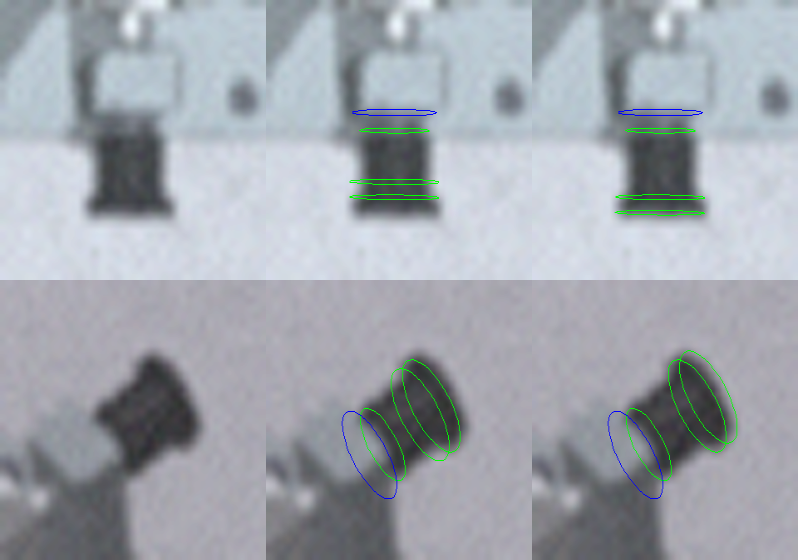

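View pics/scene6.png

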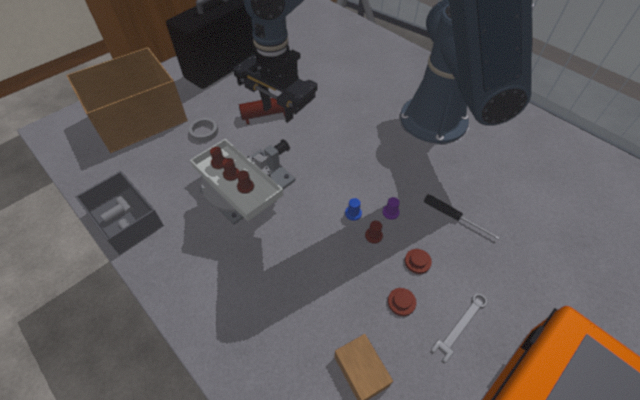

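Three plugs stand in the tray at (217,157), (231,168) and (245,182), and the spare is still at (374,233). The knob overlay fits with the rim at -163 to -169 mm, so the barrel grip centre is x≈0.457, y≈-0.187. Finishing the turn.

```bash
python3 -c "
from m import *
print(plan((.458,-.1875,.18,10),(.4565,-.187,.12,0)))
"
```

```text
[-1.4e-03 -8.0e-04  6.0e-02  1.0e+01]
```

Emit:
apply_moves(motion="-0.0014 -0.0008 0.01 0 0 5 0.06; -0.0014 -0.0008 0.02 0 0 10 0.06; -0.0014 -0.0008 0.04 0 0 10 0.06; -0.0014 -0.0008 0.055 0 0 10 0.06; -0.0014 -0.0008 0.06 0 0 10 0.06; -0.0014 -0.0008 0.06 0 0 10 0.06; -0.0014 -0.0008 0.06 0 0 10 0.06; -0.0014 -0.0008 0.06 0 0 10 0.06")

```text
time_s: 17.8
position: [0.4566, -0.1873, 0.1202]
tcp_rot: [[1.0, 0.001, 0.001], [0.001, -1.0, -0.001], [0.001, 0.001, -1.0]]
force: [-0.6, -0.7, -0.3]
opening: 0.691
```

```bash
python3 -c "
from h import *
im=bot.capture('scene'); 
cv2.imwrite('pics/scene7.png',cv2.resize(im[60:210,180:380][:,:,::-1],None,fx=4,fy=4))
s=bot.read_state();print(s['position'],np.round(s['tcp_rot'],3).tolist(),s['joint_positions'])
"
```

```text
[ 0.45655206 -0.18723043  0.12013561] [[1.0, 0.0, 0.001], [0.0, -1.0, -0.001], [0.001, 0.001, -1.0]] [-3.52982598e+01  2.94832953e+01  1.06345376e+02  4.56245006e-04
  4.41132497e+01  5.46738760e+01]
```

View pics/scene7.png

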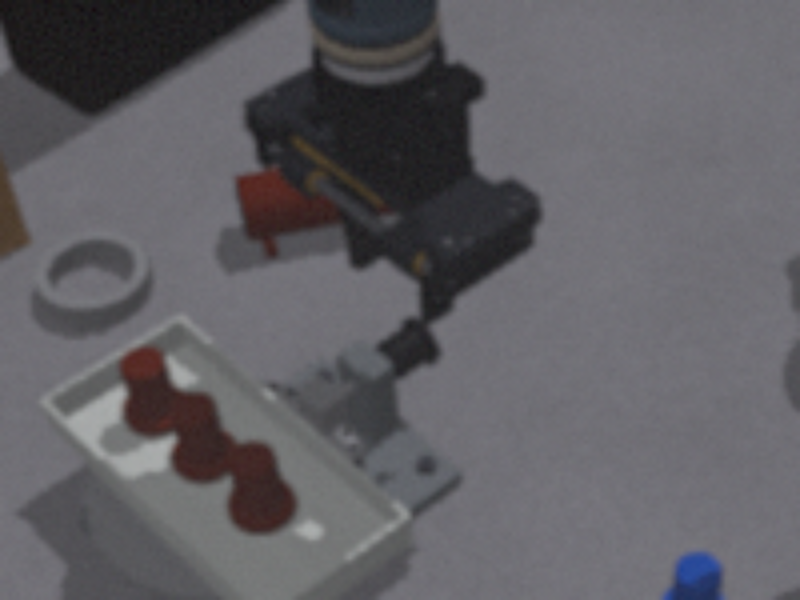

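The jaws straddle the knob at crop (415,345), and the three plugs are upright. Descending and gripping.

Emit:
apply_moves(motion="0 0 0.02 0 0 0 0.06; 0 0 0.04 0 0 0 0.06; 0 0 0.06 0 0 0 0.06; 0 0 0.072 0 0 0 0.06; 0 0 0.079 0 0 0 0.06; 0 0 0.079 0 0 0 0.06; 0 0 0.079 0 0 0 0.015; 0 0 0.079 0 0 0 0.015")

```text
time_s: 18.85
position: [0.4566, -0.1873, 0.0412]
tcp_rot: [[1.0, 0.0, 0.001], [0.0, -1.0, -0.001], [0.001, 0.001, -1.0]]
force: [-0.4, -0.2, -0.6]
opening: 0.541
```

Emit:
apply_moves(motion="0 0 0 0 0 0 0.015; 0 0 0 0 0 0 0.015; 0 0 0 0 0 0 0.015; 0 0 0 0 0 0 0.015; -0.002 0 0 0 0 0 0.015; -0.004 0 0 0 0 0 0.015; -0.006 0 0 0 0 0 0.015; -0.008 0 0 0 0 0 0.015")

```text
time_s: 19.85
position: [0.452, -0.1899, 0.041]
tcp_rot: [[1.0, -0.001, 0.008], [-0.001, -1.0, -0.005], [0.008, 0.005, -1.0]]
force: [4.9, -3.0, -5.2]
opening: 0.318
```

Emit:
apply_moves(motion="-0.002 0.001 0 0 0 0 0.015; -0.004 0.002 0 0 0 0 0.015; -0.006 0.002 0 0 0 0 0.015; -0.008 0.002 0 0 0 0 0.015; -0.01 0.002 0 0 0 0 0.015; -0.011 0.002 0 0 0 0 0.015; -0.011 0.002 0 0 0 0 0.015; -0.011 0.002 0 0 0 0 0.015")

```text
time_s: 20.85
position: [0.4405, -0.1899, 0.0409]
tcp_rot: [[1.0, -0.001, 0.006], [-0.001, -1.0, -0.003], [0.006, 0.003, -1.0]]
force: [7.3, 3.6, -3.3]
opening: 0.312
```

```bash
python3 - <<'E'
from h import *
im=bot.capture('scene'); 
cv2.imwrite('pics/scene8.png',cv2.resize(im[90:210,190:350][:,:,::-1],None,fx=4.9,fy=4.9,interpolation=2))
im=bot.capture('top'); 
cv2.imwrite('pics/top8.png',cv2.resize(im[110:230,310:470][:,:,::-1],None,fx=4.9,fy=4.9,interpolation=2))
E
```

```text
(no output)
```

View pics/scene8.png

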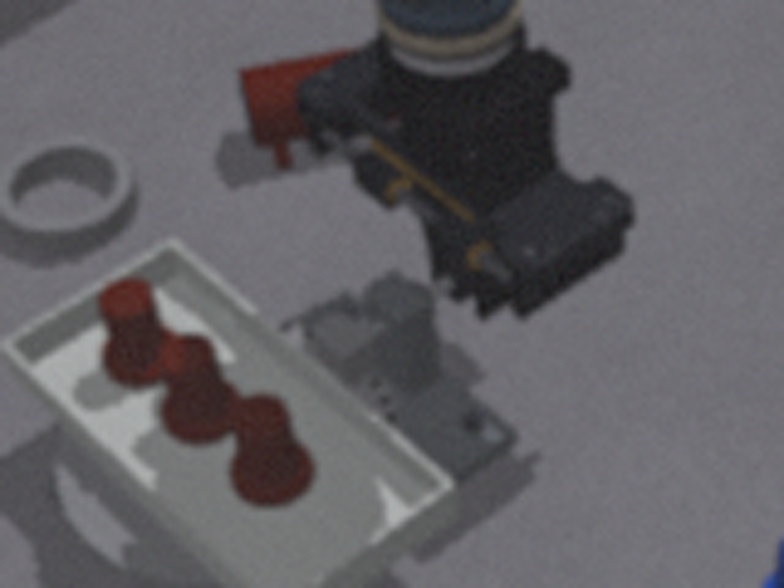

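View pics/top8.png

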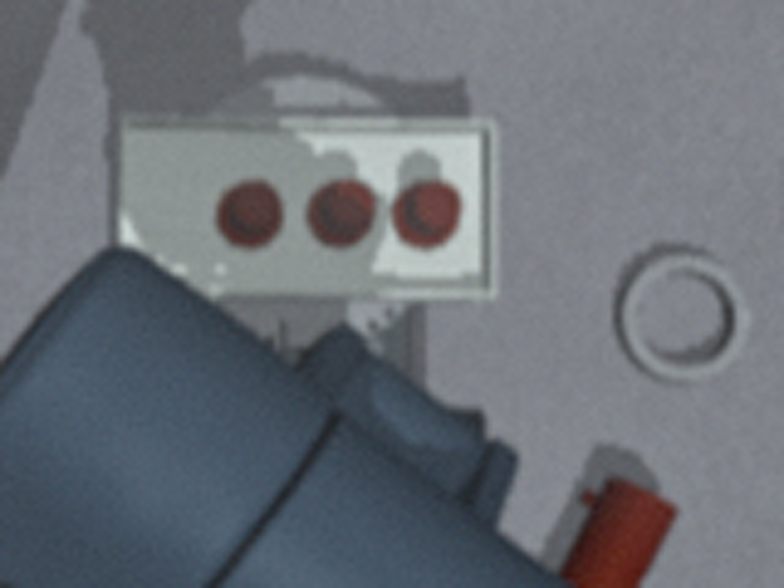

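Force is 7.3 N, in line with the spring at about 16 mm, so there is no slip. Pulling to the stop.

Emit:
apply_moves(motion="-0.001 -0.001 0 0 0 0 0.015; -0.002 -0.001 0 0 0 0 0.015; -0.003 -0.001 0 0 0 0 0.015; -0.003 -0.001 0 0 0 0 0.015; -0.004 -0.001 0 0 0 0 0.015; -0.004 -0.001 0 0 0 0 0.015; -0.004 -0.001 0 0 0 0 0.015; -0.004 -0.001 0 0 0 0 0.015")

```text
time_s: 21.95
position: [0.4375, -0.1899, 0.041]
tcp_rot: [[1.0, -0.001, 0.008], [-0.001, -1.0, -0.004], [0.008, 0.004, -1.0]]
force: [8.0, 1.9, -5.3]
opening: 0.31
```

Emit:
apply_moves(motion="-0.001 0 0 0 0 0 0.015; -0.002 0 0 0 0 0 0.015; -0.003 0 0 0 0 0 0.015; -0.003 0 0 0 0 0 0.015; -0.003 0 0 0 0 0 0.015; -0.003 0 0 0 0 0 0.015; -0.003 0 0 0 0 0 0.015; -0.003 0 0 0 0 0 0.015")

```text
time_s: 22.95
position: [0.4365, -0.19, 0.041]
tcp_rot: [[1.0, -0.003, 0.012], [-0.002, -1.0, -0.005], [0.012, 0.005, -1.0]]
force: [14.3, 5.3, -7.4]
opening: 0.312
```

```bash
python3 - <<'E'
from h import *
im=bot.capture('scene'); cv2.imwrite('pics/scene9.png',cv2.resize(im[110:190,220:330][:,:,::-1],None,fx=7,fy=7,interpolation=2))
cv2.imwrite('pics/scene9f.png',im[:,:,::-1])
s=bot.read_state();print(s['position'],s['force'],s['opening']*.087)
E
```

```text
[ 0.43648517 -0.19004552  0.04099997] [14.63960445  4.56290838 -7.70529847] 0.027682065619853417
```

View pics/scene9.png

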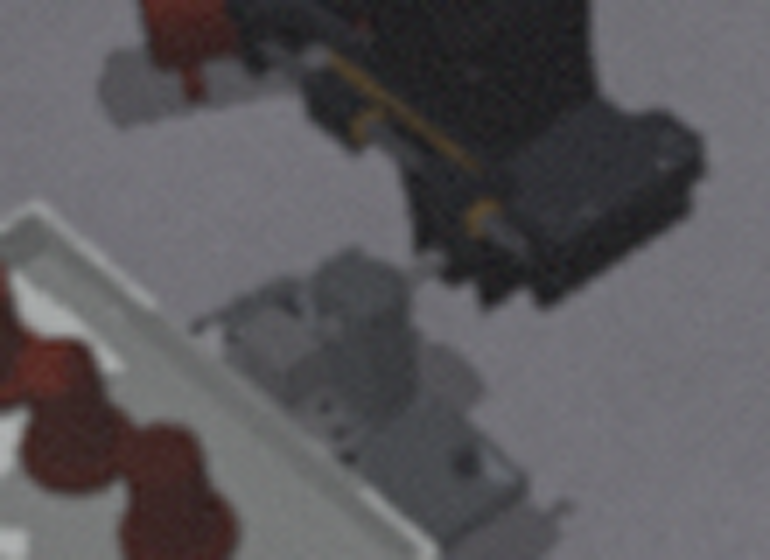

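View pics/scene9f.png

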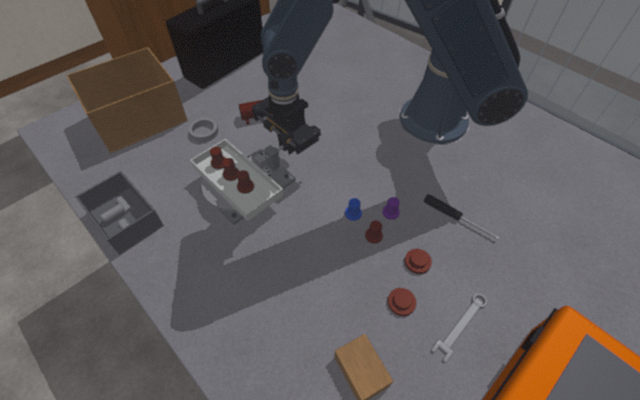

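The pin is at its stop: 20 mm of travel and the force jumps to 14 N. The exposed pin shaft shows at crop (430,265). Backing off 1 mm and holding to check it is steady.

Emit:
apply_moves(motion="0.001 0 0 0 0 0 0.015; 0.001 0 0 0 0 0 0.015; 0.001 0 0 0 0 0 0.015; 0.001 0 0 0 0 0 0.015; 0.001 0 0 0 0 0 0.015; 0.001 0 0 0 0 0 0.015; 0.001 0 0 0 0 0 0.015; 0.001 0 0 0 0 0 0.015")

```text
time_s: 24.0
position: [0.4365, -0.19, 0.041]
tcp_rot: [[1.0, -0.002, 0.01], [-0.002, -1.0, -0.005], [0.01, 0.005, -1.0]]
force: [11.1, 4.3, -5.2]
opening: 0.312
```

Steady at the stop at 11 N, with the grip closed on the knob. Handing in.

```bash
python3 -c "
from rig import bot
print(bot.hand_in())"
```

```text
the job is handed in; nothing more can be done
None
```

I added two red bench plugs to the tray, so three now stand there. I then pulled the index pin back to its stop and handed the job in at 24 s of the allowed 56 s, with the gripper still holding the knob.

- **Plugs:** The last scene and top pictures showed all three tray plugs upright and let go. The spare was upright at its starting pixel (374,233).
- **Other items:** The blue and purple look-alikes and the bystanders showed no visible change in those pictures.
- **Pin:** The tool moved 20.1 mm along -x before it stopped. The force rose to 14 N at the stop and settled at 11 N after I backed off 1 mm. The opening of 27 mm matches the 28 mm knob, and I saw no sign of slip.
- **Disagreement:** The knob was about 2.5 mm further towards -y than I had measured. The grip centred itself on it, leaving a side force of about 4 N and a tool tilt of about 0.6°.
- **Not checked:** I had no direct reading of the pin joint, so its travel comes from the tool position and force.

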